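# Clear and crack open the pastry keeper

### The job

The two jars standing on the pastry keeper's lid are in the way: set them down gently in the wooden divided crate, upright, one per empty cell, not in the cell where the squat tin stands, and leave everything else where it is. Only then pull the keeper's lid up by its front knob until the sticky seal lets go, and hold it slightly open, the knob raised by about 4 cm, never swinging it wide. Finish while still holding the lid ajar by the knob: do not let go.

Things in the scene. Friction and masses are not known exactly. Their poses are not given: they have to be found in the camera images.
- keeper: Pastry keeper, fixed to the counter: steel box 200 (x) x 240 (y) x 100 mm high, with a clear lid 12 mm thick in a grey frame on top (lid's upper face 112 mm above the counter when shut). Origin: centre of the underside. Its -x side is the front, with the knob; the hinge runs along its y axis at the back (+x) rim.
- lid (a joint): Opening angle of the keeper's lid, rad: 0 shut, grows as the front rises, stop at 1.3. The shut lid sticks: 12 to 20 N upward at the knob break it free, more if a tight grip resists the knob's pivoting. The pull is greatest over the first 3 mm or so and gone after about 7 mm of rise (0.035 rad); then only weight is felt (lid 0.4 to 0.7 kg, 2 to 4 N at the knob). Let go, it falls to 0.08 or less.
- lid_hinge (a point): Point on the lid's hinge axis, at the middle of the back rim, 100 mm above the counter. The hinge axis is the y axis of this point and of the keeper.
- knob_grip (a point): Grip point on the lid's knob (lid_c1 in the rules), an upright steel block 18 (x) x 24 (y) x 40 mm high on the lid's upper face at the front middle. The point is on its axis, 187 mm in front of the hinge axis, 26 mm above the lid's face (38 mm above the hinge axis), 14 mm below its top. Axes as the keeper's. Pinched across its 24 mm, it can pivot between the fingers as the lid turns.
- jar1: Same jar as jar1_center; origin at the centre of its underside.
- jar1_center (a point): Centre, half-way up, of a jar: straight-sided, amber glass, paper label, steel cap, 50 mm diameter, 90 mm high, about 0.25 kg, standing on the keeper's lid.
- jar2: Same jar as jar2_center; origin at the centre of its underside.
- jar2_center (a point): Centre, half-way up, of a second, identical jar on the keeper's lid.
- crate: Plywood crate, fixed to the counter: 172 x 172 mm, 40 mm high, floor, walls and dividers 6 mm thick, 2 x 2 cells each 77 mm square inside. Origin: centre of the underside. It may stand at any yaw.
- cell0 (a point): Centre of the floor of crate cell 0, at crate x -41.5, y -41.5 mm, 6 mm above the counter.
- cell1 (a point): Centre of the floor of crate cell 1, at crate x -41.5, y +41.5 mm, 6 mm above the counter.
- cell2 (a point): Centre of the floor of crate cell 2, at crate x +41.5, y -41.5 mm, 6 mm above the counter.
- cell3 (a point): Centre of the floor of crate cell 3, at crate x +41.5, y +41.5 mm, 6 mm above the counter.
- tin_center (a point): Centre, half-way up, of a squat bare metal tin, 50 mm diameter, 30 mm high, that already stands in one cell of the crate. Stays there.
- cup: Bystander: white cup, 76 mm wide, 85 mm high, origin centre of its underside.
Things that resemble listed ones, but are neither listed nor needed, are in the scene too. What is shaped like the jar2 but green or red is not meant.

How it is judged:
On the way, in this order (a step that is already met when the one before it is completed fails the run):
1. both jars stand released and upright in cells of their own, the lid still shut ((horizontal distance between jar1_center and cell0 below 0.026 m or horizontal distance between jar1_center and cell1 below 0.026 m or horizontal distance between jar1_center and cell2 below 0.026 m or horizontal distance between jar1_center and cell3 below 0.026 m) and z of each of jar1_center, jar2_center in the frame of crate below 0.06 m and angle between each of jar1_center, jar2_center's own z axis and vertical below 0.15 rad and horizontal distance between each of jar1_center, jar2_center and tin_center above 0.05 m and contact force between the fingers and jar1 below 0.1 N and (horizontal distance between jar2_center and cell0 below 0.026 m or horizontal distance between jar2_center and cell1 below 0.026 m or horizontal distance between jar2_center and cell2 below 0.026 m or horizontal distance between jar2_center and cell3 below 0.026 m) and contact force between the fingers and jar2 below 0.1 N and horizontal distance between jar1_center and jar2_center above 0.05 m and linear speed of each of jar1, jar2 below 0.03 m/s and value of joint lid below 0.03 rad), for 0.2 s.
2. the lid is broken free of its seal (value of joint lid above 0.06 rad), for 0.1 s.
At the end, for the whole second after the job is handed in: The fingers hold the lid by its knob, still, at 0.12 to 0.32 rad (knob raised by about 22 to 59 mm); both jars stand upright (within 0.15 rad), untouched and at rest on the crate's floor, each within 26 mm of the centre of a cell of its own, without the tin ((horizontal distance between jar1_center and cell0 below 0.026 m or horizontal distance between jar1_center and cell1 below 0.026 m or horizontal distance between jar1_center and cell2 below 0.026 m or horizontal distance between jar1_center and cell3 below 0.026 m) and z of each of jar1_center, jar2_center in the frame of crate below 0.06 m and angle between each of jar1_center, jar2_center's own z axis and vertical below 0.15 rad and horizontal distance between each of jar1_center, jar2_center and tin_center above 0.05 m and contact force between the fingers and jar1 below 0.1 N and (horizontal distance between jar2_center and cell0 below 0.026 m or horizontal distance between jar2_center and cell1 below 0.026 m or horizontal distance between jar2_center and cell2 below 0.026 m or horizontal distance between jar2_center and cell3 below 0.026 m) and contact force between the fingers and jar2 below 0.1 N and horizontal distance between jar1_center and jar2_center above 0.05 m and linear speed of each of jar1, jar2 below 0.03 m/s and value of joint lid between 0.12 and 0.32 rad and contact force between the fingers and lid_c1 above 1 N and velocity of joint lid between -0.1 and 0.1 rad/s); the arm keeps its last pose, push and grip.
It fails at once if the lid swung wide (beyond 0.5 rad) (value of joint lid above 0.5 rad).
It fails at once if the lid opened before both jars are in the crate (value of joint lid above 0.04 rad and horizontal distance between any of jar1_center, jar2_center and crate above 0.1 m).
It fails at once if a jar dropped (falling free faster than 0.7 m/s) ((contact force between the fingers and jar1 below 0.1 N and linear speed of jar1 above 0.7 m/s) or (contact force between the fingers and jar2 below 0.1 N and linear speed of jar2 above 0.7 m/s)).
It fails at once if a bystander (tin, cup, syrup bottle, loaf, plate, price tag, spatula) displaced by more than 30 mm (distance of any of tin_center, cup, syrup, loaf, plate, tag, spatula from where it was at the start of the episode above 0.03 m).
It also fails if it takes over 72 s, if anything falls off the work surface, if the arm or the gripper's body presses on something with over 40 N, if the wrist force passes 120 N, or if a joint passes its speed limit or range.

### The arm

A 6-joint arm with a two-finger parallel gripper is mounted at the origin on the work surface. World frame = base frame: x ahead of the robot, y to its left, z up, the work surface at z = 0. Lengths are in m, angles in rad, forces in N, time in s.
With the tool pointing down it reaches from about 0.275 to 0.85 m from the base axis. Payload 5.2 kg.
Tool frame: the origin (TCP) lies where the fingers leave the gripper's body, on its centre line; the fingertips stand 73 mm ahead of it and the grasp point (between the pads) lies 54 mm ahead of it; z points along the fingers, y is the line along which they close (so a half turn about z gives the same grasp; the last joint's range is limited). The gripper opens to 85 mm and grips with 20 to 120 N. Pads are 22 mm wide; open, the fingers measure 114 mm over their backs; the gripper's body (76 mm by 85 mm) begins 54 mm behind the grasp point. The pads swing forward as they close: fully open they stand 13 mm farther back than shut.
Start: joints at [-1.481, 0.259, 1.535, -0, 1.348, -0.203], TCP at [0.159, -0.527, 0.304] pointing down, gripper open.
Joint ranges: [-3.14, 3.14], [-0.91, 2.08], [0.19, 2.58], [-1.22, 4.36], [0.22, 2.71], [-3.12, 3.12]. Speed limits (rad/s): [2.57, 2.57, 3.14, 3.14, 3.14, 3.14].

### API

Orientations are given as a rotation vector (axis times angle).
In Python, from rig import bot gives the robot as it stands.
- The arm moves only by the shell command python3 -m inch 'ROWS' [FORCE]. ROWS is JSON, a list that holds one entry, the list of rows, each a list of 7 numbers: the turn, a rotation vector about the tool's x, y, z each as a share of 120 degrees, from -1 to 1, then the shift along the tool's x, y, z each as a share of 20 cm, from -1 to 1, then the opening, from 0 (shut) to 1 (fully open). In form: [[[rx, ry, rz, x, y, z, hand], ...]]. A call has 1 to 12 rows; each row is the pose to reach, as a shift and turn from the pose commanded when the call began, along the tool's axes at that moment; what a row does not reach only later rows make up. A row lasts 1/10 s, in which the tool goes at most 50 mm and 8.59 degrees, less where a joint would pass 70% of its speed; a pose out of reach is approached as far as the arm can. A call with a number of a shift or a turn outside -1 to 1 is refused whole. A call with a gripper value outside its range is refused whole. The fingers move at their own pace and stop on an object; FORCE is the grip in N (left out, the last holds). Time passes only in rows, so rows that repeat a pose let the fingers close. It gives the time, the measured TCP pose, the force, the opening and the grip force at its end, in the units of the state.
- bot.read_state(): the state, without advancing time (a new reading comes with each control period).
- bot.get_image(name): name is "side" or "top" or "wrist"; returns (picture, depth): 400x640x3 uint8, blue, green, red; 400x640 float32, m along the optical axis (not along the pixel's ray), 0 where there is no reading.
- bot.calibration(name): a dict with "fovy" (degrees; the focal length in pixels is half the picture's height over the tangent of half this angle, whatever the lens; pixels are square), "cx", "cy" (the principal point, pixels), "extrinsics" (4x4, takes a point from world to camera coordinates). Camera axes: x right, y down, z forward; pixel columns grow to the right and rows downward; lengths in m; the calibration is good to about 2 mm. A picture is of the moment at which its call begins: read the wrist's pose just before it. calibration takes no time and is no camera call; for the wrist camera it gives the pose at the moment of the call.
- bot.close_job(): hands the job in; it is judged then, once.
Trained networks look in the newest picture that a camera, given by its name, has taken for a name from the list of things; names that differ only in an ending like _2 or _b are one class to them, and where a whole thing is asked for, a point or a joint stands for the part that bears it (a point fixed in the world has none). Each returns a list of dicts, best first, with "score" (0 to 1); they miss things now and then, are a little off and sometimes report something else, mostly with a low value. They report only what shows in the picture. A call takes as long as a camera call. They do not tell look-alikes from the thing itself.
- bot.look_for(camera, label): "uv" ([column, row] in pixels, amid what is visible of it).
- bot.trace(camera, label): "mask" (400x640 bool, what is visible of it) and "uv" ([column, row] in pixels, amid what is visible of it).
The state is a dict: "t": time; "joint_positions": joint angles; "joint_vel": joint speeds; "effort": joint torques, N m; "tool_pos": TCP position; "tool_rot": TCP orientation; "contact_force": force on the tool from outside, world axes, zero at the start; "wrist_torque": the same for the moment, N m; "opening": opening from 0.0 (shut) to 1.0 (fully open); "grip_force": force on a finger pad.
Only numpy, scipy, OpenCV 4.12 (cv2) and the standard library are available. Lean on these libraries where they do the work, as an engineer would, in place of code of your own. Each camera call takes 0.05 s, during which the arm holds its last target. There are 200 camera calls.

## Working session

There is one attempt and no reset: what is moved stays moved. The work goes in short steps, Python scripts to look and compute and a shell command to move; the robot and the scene stay as the last step left them, time stands still between calls to the robot, and variables do not carry over. Pictures are saved under pics/ and viewed, at most 10 in all, crops included, and the job is handed in when it is done.

```bash
ls; mkdir -p pics; cat > h.py <<'E'
import numpy as np, cv2
from rig import bot
from scipy.spatial.transform import Rotation as R
def cam(n):
    c=bot.calibration(n); im,d=bot.get_image(n)
    return im,d,c
def cloud(d,c):
    f=d.shape[0]/2/np.tan(np.radians(c["fovy"])/2)
    v,u=np.mgrid[:d.shape[0],:d.shape[1]]
    P=np.stack([(u-c["cx"])/f*d,(v-c["cy"])/f*d,d],-1)
    T=np.linalg.inv(np.array(c["extrinsics"]))
    W=P@T[:3,:3].T+T[:3,3]; W[d<=0]=np.nan
    return W
E
python3 - <<'E'
from h import *
for n in ("top","side"):
    im,d,c=cam(n); cv2.imwrite(f"pics/{n}0.png",im); W=cloud(d,c); np.save(n+"W.npy",W)
    print(n,np.array(c["extrinsics"]).round(3).tolist(),c["fovy"])
    for l in ("jar1","jar2","crate","tin_center","knob_grip","keeper","cup","lid"):
        for r in bot.trace(n,l)[:4]:
            m=r["mask"]; p=W[m]; p=p[~np.isnan(p[:,0])]
            print(l,round(r["score"],2),np.round(r["uv"]),m.sum(),np.percentile(p,[3,50,97],axis=0).round(3).tolist() if len(p) else None)
print(bot.read_state())
E
```

```text
pics
top [[-0.0, -1.0, 0.013, -0.007], [-0.983, -0.002, -0.181, 0.634], [0.181, -0.013, -0.983, 0.711], [0.0, 0.0, 0.0, 1.0]] 55.880836126212394
jar1 0.9 [340. 226.] 560 [[0.55, -0.044, 0.054], [0.573, -0.023, 0.09], [0.596, -0.002, 0.092]]
jar1 0.67 [477. 203.] 1221 [[0.587, -0.293, 0.12], [0.606, -0.262, 0.201], [0.63, -0.249, 0.204]]
jar1 0.61 [419. 186.] 1049 [[0.612, -0.183, 0.12], [0.631, -0.157, 0.201], [0.659, -0.138, 0.204]]
jar2 0.9 [340. 226.] 560 [[0.55, -0.044, 0.054], [0.573, -0.023, 0.09], [0.596, -0.002, 0.092]]
jar2 0.67 [477. 203.] 1221 [[0.587, -0.293, 0.12], [0.606, -0.262, 0.201], [0.63, -0.249, 0.204]]
jar2 0.61 [419. 186.] 1049 [[0.612, -0.183, 0.12], [0.631, -0.157, 0.201], [0.659, -0.138, 0.204]]
crate 0.77 [227. 218.] 6778 [[0.504, 0.106, 0.003], [0.603, 0.205, 0.007], [0.694, 0.296, 0.041]]
tin_center 0.87 [234. 246.] 525 [[0.519, 0.165, 0.014], [0.54, 0.186, 0.036], [0.562, 0.21, 0.039]]
knob_grip 0.75 [235. 249.] 532 [[0.519, 0.164, 0.008], [0.54, 0.186, 0.036], [0.562, 0.211, 0.039]]
knob_grip 0.62 [437. 227.] 11728 [[0.495, -0.324, 0.11], [0.573, -0.207
[... 2175 characters left out ...]
_positions': array([-1.48077499e+00,  2.58593426e-01,  1.53500601e+00, -2.62318072e-05,
        1.34797092e+00, -2.02824124e-01]), 'joint_vel': array([ 7.19677412e-04, -1.59142743e-03, -4.53508355e-05, -1.37755108e-04,
        6.20812385e-04, -1.22899478e-03]), 'effort': array([ 9.80085570e-04, -4.45908415e+01, -2.90899229e+01, -4.02510477e-05,
        7.22672630e-04, -2.80677305e-06]), 'tool_pos': array([ 0.15877626, -0.5265924 ,  0.30391086]), 'tool_rot': array([ 3.10795359e+00,  4.58364598e-01, -4.20961187e-05]), 'contact_force': array([-0.41814713,  0.35534846,  0.21603588]), 'wrist_torque': array([ 0.02557047, -0.03314079,  0.0305821 ]), 'grip_force': 0.0, 'opening': 0.9980344012848117}
```

View pics/top0.png

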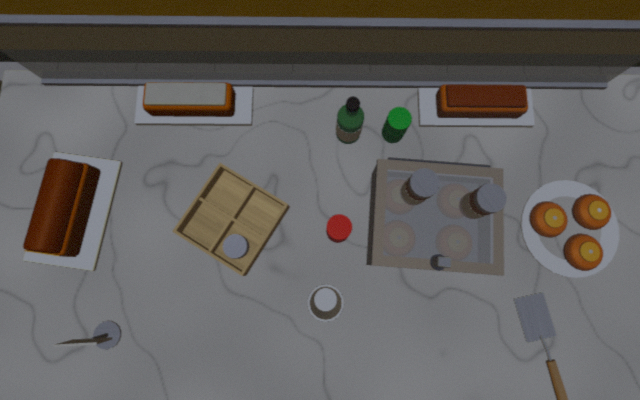

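```bash
python3 - <<'E'
from h import *
W=np.concatenate([np.load("topW.npy").reshape(-1,3),np.load("sideW.npy").reshape(-1,3)]); W=W[~np.isnan(W[:,0])]
def box(x0,x1,y0,y1,z0,z1): return W[(W[:,0]>x0)&(W[:,0]<x1)&(W[:,1]>y0)&(W[:,1]<y1)&(W[:,2]>z0)&(W[:,2]<z1)]
def rect(p):
    r=cv2.minAreaRect((p[:,:2]*1000).astype(np.float32)); return np.round(r[0],1),np.round(r[1],1),round(r[2],1),len(p)
for s,W0 in (("T",np.load("topW.npy")),("S",np.load("sideW.npy"))):
    W=W0.reshape(-1,3); W=W[~np.isnan(W[:,0])]
    print(s,"jarA",rect(box(.58,.65,-.3,-.22,.196,.208)),"jarB",rect(box(.6,.68,-.2,-.12,.196,.208)))
    print(" crate",rect(box(.45,.76,.06,.36,.038,.046)), "keeper",rect(box(.45,.76,-.36,-.05,.106,.118)))
    k=box(.46,.58,-.3,-.1,.13,.2); print(" knob",rect(k) if len(k) else None, k[:,2].max() if len(k) else 0)
E
```

```text
T jarA (array([ 611. , -272.6]), array([49.1, 49.5]), 55.5, 723) jarB (array([ 636.5, -162.4]), array([48.3, 49.3]), 85.6, 698)
 crate (array([598.6, 198.6]), array([173. , 172.1]), 58.6, 1011) keeper (array([ 596.2, -211.8]), array([245.4, 209.5]), 85.6, 11545)
 knob (array([ 506.9, -203.7]), array([23.1, 17.8]), 85.3, 173) 0.1549775526352255
S jarA (array([ 610.5, -269.4]), array([47.9, 48.1]), 20.5, 160) jarB (array([ 636.4, -158.2]), array([47.4, 48.2]), 23.5, 196)
 crate (array([599.7, 200.5]), array([172.8, 174.4]), 58.7, 884) keeper (array([ 594.6, -209. ]), array([248.9, 205.3]), 85.6, 3144)
 knob (array([ 507.7, -200.8]), array([24.5, 18.1]), 84.6, 90) 0.15247903988456746
```

View pics/side0.png

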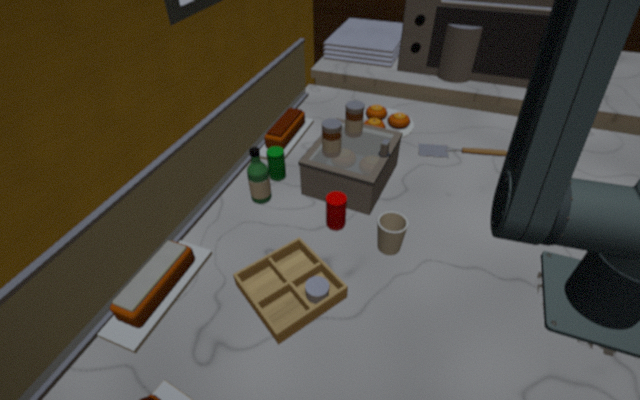

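Top view: the amber jars stand on the lid at (421,186) and (487,200), with the knob at (441,262). The crate is at (232,218) and the tin is in its near cell at (235,246). The red (340,228) and green (397,125) jars are look-alikes. The side view agrees, and all the measured sizes and heights fit.

```bash
cat >> h.py <<'E'
def go(x,y,z,yaw_deg=-4.4):
    """total shift/turn in tool units to a downward pose with tool x at yaw"""
    s=bot.read_state(); r=R.from_rotvec(s["tool_rot"]); a=np.radians(yaw_deg)/2
    tgt=R.from_rotvec(np.pi*np.array([np.cos(a),np.sin(a),0]))
    sh=r.inv().apply(np.array([x,y,z])-s["tool_pos"])/.2
    tn=(r.inv()*tgt).as_rotvec()/np.radians(120)
    print("t",s["t"],"turn",tn.round(3),"shift",sh.round(3),"open",round(s["opening"],3),"grip",round(s["grip_force"],1),"F",s["contact_force"].round(1),"pos",s["tool_pos"].round(4))
E
python3 -c "
from h import *
go(.6365,-.1605,.304)"
```

```text
t 0.9 turn [0.    0.    0.176] shift [ 2.815e+00 -1.063e+00 -1.000e-03] open 0.998 grip 0.0 F [-0.4  0.4  0.2] pos [ 0.1588 -0.5266  0.3039]
```

```bash
python3 -m inch '[[[0,0,0.06,0.2,-0.08,0,1],[0,0,0.12,0.4,-0.15,0,1],[0,0,0.176,0.6,-0.23,0,1],[0,0,0.176,0.8,-0.3,0,1],[0,0,0.176,1,-0.38,0,1],[0,0,0.176,1,-0.38,0,1]]]' && python3 -c "
from h import *
go(.6365,-.1605,.304)"
```

```text
t: 1.5
tool_pos: [0.3316, -0.3927, 0.3041]
tool_rot: [-3.138, 0.111, -0.003]
contact_force: [0.2, -0.6, -0.2]
opening: 1.001
grip_force: 0.0
t 1.5 turn [-0.001 -0.001  0.003] shift [ 1.439 -1.266  0.005] open 1.001 grip 0.0 F [ 0.2 -0.6 -0.2] pos [ 0.3316 -0.3927  0.3041]
```

```bash
python3 -m inch '[[[0,0,0,0.2,-0.18,0,1],[0,0,0,0.4,-0.36,0,1],[0,0,0,0.6,-0.54,0,1],[0,0,0,0.8,-0.72,0,1],[0,0,0,1,-0.9,0,1]]]' && python3 -c "
from h import *
go(.6365,-.1605,.304)"
```

```text
t: 2.0
tool_pos: [0.5274, -0.2428, 0.3041]
tool_rot: [3.139, -0.12, 0.0]
contact_force: [1.1, -1.5, -0.3]
opening: 0.995
grip_force: 0.0
t 2.0 turn [ 0. -0.  0.] shift [ 0.513 -0.452  0.   ] open 0.995 grip 0.0 F [ 1.1 -1.5 -0.3] pos [ 0.5274 -0.2428  0.3041]
```

```bash
python3 -m inch '[[[0,0,0,0.2,-0.17,0,1],[0,0,0,0.4,-0.34,0,1],[0,0,0,0.44,-0.366,0,1],[0,0,0,0.44,-0.366,0,1],[0,0,0,0.44,-0.366,0,1]]]' && python3 -c "
from h import *
go(.6365,-.1605,.231)
im,d,c=cam('wrist');W=cloud(d,c);cv2.imwrite('pics/w1.png',im)
for z0,z1 in ((.19,.21),(.13,.165)):
    m=(W[...,2]>z0)&(W[...,2]<z1)
    n,lab,st,ce=cv2.connectedComponentsWithStats(m.astype(np.uint8))
    for i in range(1,n):
        if st[i,4]>60:
            p=W[lab==i]; r=cv2.minAreaRect((p[:,:2]*1000).astype(np.float32)); print(np.round(r[0]),np.round(r[1]),r[2],st[i,4],np.median(p[:,2]),ce[i])
"
```

```text
t: 2.5
tool_pos: [0.6188, -0.178, 0.3035]
tool_rot: [3.139, -0.119, -0.002]
contact_force: [0.5, -0.8, 0.3]
opening: 1.0
grip_force: 0.0
t 2.5 turn [0.    0.001 0.   ] shift [ 0.082 -0.094  0.362] open 1.0 grip 0.0 F [ 0.5 -0.8  0.3] pos [ 0.6188 -0.178   0.3035]
[ 639. -163.] [50. 49.] 16.346933364868164 6550 0.20140225090800606 [292.26580153 202.79908397]
[ 614. -273.] [50. 49.] 32.374855041503906 6546 0.20128218635769923 [491.22471738 231.21341277]
[ 655. -170.] [46. 15.] 68.55390167236328 483 0.15045978403392277 [306.61904762 152.25465839]
[ 623. -263.] [22. 49.] 48.196441650390625 1365 0.1499626416296597 [437.92454212 188.46593407]
[ 510. -205.] [24. 19.] 86.33342742919922 1015 0.14976203270401114 [365.16650246 329.41970443]
```

View pics/w1.png

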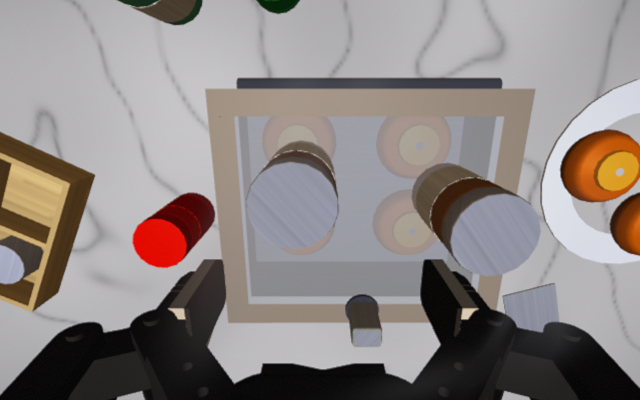

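The wrist view shows the jar caps at (292,203) and (491,231) and the knob at (367,337). This agrees with the top and side fixes to within 3 mm.

```bash
python3 -m inch '[[[0,0,0,0.088,-0.086,0,1],[0,0,0,0.088,-0.086,0,1],[0,0,0,0.088,-0.086,0.1,1],[0,0,0,0.088,-0.086,0.2,1],[0,0,0,0.088,-0.086,0.3,1],[0,0,0,0.088,-0.086,0.36,1],[0,0,0,0.088,-0.086,0.36,1],[0,0,0,0.088,-0.086,0.36,1]]]' && python3 -c "
from h import *
go(.6375,-.162,.231)"
```

```text
t: 3.35
tool_pos: [0.6382, -0.1621, 0.2326]
tool_rot: [3.139, -0.121, 0.001]
contact_force: [0.6, -0.5, 0.4]
opening: 1.001
grip_force: 0.0
t 3.35 turn [ 0. -0.  0.] shift [-0.003 -0.     0.008] open 1.001 grip 0.0 F [ 0.6 -0.5  0.4] pos [ 0.6382 -0.1621  0.2326]
```

```bash
python3 -m inch '[[[0,0,0,0,0,0,0.4],[0,0,0,0,0,0,0.3],[0,0,0,0,0,0,0.3],[0,0,0,0,0,0,0.3],[0,0,0,0,0,0,0.3],[0,0,0,0,0,0,0.3],[0,0,0,0,0,0,0.3],[0,0,0,0,0,0,0.3]]]' 35 && python3 -m inch '[[[0,0,0,0,0,-0.05,0.3],[0,0,0,0,0,-0.15,0.3],[0,0,0,0,0,-0.3,0.3],[0,0,0,0,0,-0.45,0.3],[0,0,0,0,0,-0.5,0.3],[0,0,0,0,0,-0.5,0.3],[0,0,0,0,0,-0.5,0.3]]]'; python3 -c "
from h import *
go(.6128,.1425,.33)"
```

```text
t: 4.15
tool_pos: [0.6388, -0.1615, 0.233]
tool_rot: [3.138, -0.119, 0.003]
contact_force: [-0.6, -0.9, 5.0]
opening: 0.575
grip_force: 36.0
t: 4.85
tool_pos: [0.6379, -0.1609, 0.3302]
tool_rot: [-3.138, 0.119, 0.004]
contact_force: [-0.2, 0.7, -3.2]
opening: 0.585
grip_force: 36.6
t 4.85 turn [-0.     0.001  0.001] shift [-0.24  -1.503  0.003] open 0.585 grip 36.6 F [-0.2  0.7 -3.2] pos [ 0.6379 -0.1609  0.3302]
```

```bash
python3 -m inch '[[[0,0,0,-0.01,-0.06,0,0.3],[0,0,0,-0.05,-0.2,0,0.3],[0,0,0,-0.08,-0.36,0,0.3],[0,0,0,-0.12,-0.52,0,0.3],[0,0,0,-0.15,-0.68,0,0.3],[0,0,0,-0.18,-0.84,0,0.3],[0,0,0,-0.21,-1,0,0.3]]]' && python3 -m inch '[[[0,0,0,-0.03,-0.16,0,0.3],[0,0,0,-0.06,-0.32,0,0.3],[0,0,0,-0.1,-0.48,0,0.3],[0,0,0,-0.13,-0.64,0,0.3],[0,0,0,-0.16,-0.8,0,0.3],[0,0,0,-0.19,-0.94,0,0.3],[0,0,0,-0.21,-1,0,0.3],[0,0,0,-0.21,-1,0,0.3],[0,0,0,-0.21,-1,0,0.3]]]'; python3 -c "
from h import *
go(.5852,.2565,.33)"
```

```text
t: 5.55
tool_pos: [0.6105, 0.0435, 0.3302]
tool_rot: [-3.139, 0.119, 0.005]
contact_force: [1.0, 0.3, -2.5]
opening: 0.577
grip_force: 36.7
t: 6.45
tool_pos: [0.5847, 0.2435, 0.3311]
tool_rot: [3.138, -0.118, -0.002]
contact_force: [1.5, -0.7, -2.6]
opening: 0.575
grip_force: 36.8
t 6.45 turn [0.001 0.001 0.001] shift [-0.002 -0.065  0.006] open 0.575 grip 36.8 F [ 1.5 -0.7 -2.6] pos [0.5847 0.2435 0.3311]
```

```bash
python3 -m inch '[[[0,0,0,0,-0.065,0,0.3],[0,0,0,0,-0.065,0.06,0.3],[0,0,0,0,-0.065,0.2,0.3],[0,0,0,0,-0.065,0.35,0.3],[0,0,0,0,-0.065,0.5,0.3],[0,0,0,0,-0.065,0.65,0.3],[0,0,0,0,-0.065,0.8,0.3],[0,0,0,0,-0.065,0.9,0.3],[0,0,0,0,-0.065,0.95,0.3],[0,0,0,0,-0.065,0.97,0.3],[0,0,0,0,-0.065,0.97,0.3],[0,0,0,0,-0.065,0.97,0.3]]]'; python3 -c "
from h import *
go(.5852,.2565,.127)"
```

```text
t: 7.65
tool_pos: [0.5867, 0.257, 0.1391]
tool_rot: [-3.139, 0.119, -0.003]
contact_force: [0.3, 0.4, -2.7]
opening: 0.58
grip_force: 37.0
t 7.65 turn [-0.    -0.001  0.   ] shift [-0.008  0.003  0.061] open 0.58 grip 37.0 F [ 0.3  0.4 -2.7] pos [0.5867 0.257  0.1391]
```

```bash
python3 -m inch '[[[0,0,0,0,0,0.015,0.3],[0,0,0,0,0,0.03,0.3],[0,0,0,0,0,0.04,0.3],[0,0,0,0,0,0.05,0.3],[0,0,0,0,0,0.055,0.3],[0,0,0,0,0,0.055,0.3]]]'; python3 -c "
from h import *
go(.5852,.2565,.127)"
```

```text
t: 8.25
tool_pos: [0.586, 0.2569, 0.1271]
tool_rot: [3.139, -0.119, 0.0]
contact_force: [-0.6, -0.4, 0.0]
opening: 0.577
grip_force: 37.1
t 8.25 turn [ 0.    -0.     0.001] shift [-0.004  0.002  0.001] open 0.577 grip 37.1 F [-0.6 -0.4  0. ] pos [0.586  0.2569 0.1271]
```

```bash
python3 -m inch '[[[0,0,0,0,0,0,0.65],[0,0,0,0,0,0,0.8],[0,0,0,0,0,0,1],[0,0,0,0,0,0,1],[0,0,0,0,0,0,1],[0,0,0,0,0,-0.1,1],[0,0,0,0,0,-0.3,1],[0,0,0,0,0,-0.5,1],[0,0,0,0,0,-0.7,1],[0,0,0,0,0,-0.9,1],[0,0,0,0,0,-0.9,1],[0,0,0,0,0,-0.9,1]]]'; python3 -c "
from h import *
im,d,c=cam('wrist');W=cloud(d,c);cv2.imwrite('pics/w2.png',im)
m=(W[...,2]>.085)&(W[...,2]<.105)
n,lab,st,ce=cv2.connectedComponentsWithStats(m.astype(np.uint8))
for i in range(1,n):
    if st[i,4]>200:
        p=W[lab==i]; r=cv2.minAreaRect((p[:,:2]*1000).astype(np.float32)); print(np.round(r[0]),np.round(r[1]),r[2],st[i,4],np.median(p[:,2]),ce[i])
go(.613,-.272,.31)"
```

```text
t: 9.45
tool_pos: [0.5862, 0.257, 0.3083]
tool_rot: [-3.139, 0.119, -0.004]
contact_force: [-0.0, -0.2, -0.8]
opening: 1.0
grip_force: 0.0
[614. 523.] [ 39. 183.] 70.11377716064453 4527 0.08881908291395657 [ 13.85354539 192.58360945]
[575. -10.] [50. 24.] 9.384349822998047 1258 0.08914392884415481 [626.88871224 175.39666137]
[587. 256.] [49. 49.] 85.13602447509766 2542 0.09537229017468249 [323.84185681 186.20377655]
t 9.5 turn [0. 0. 0.] shift [ 0.337  2.626 -0.017] open 0.997 grip 0.0 F [-0.9 -0.1 -0.8] pos [0.5856 0.2568 0.3064]
```

View pics/w2.png

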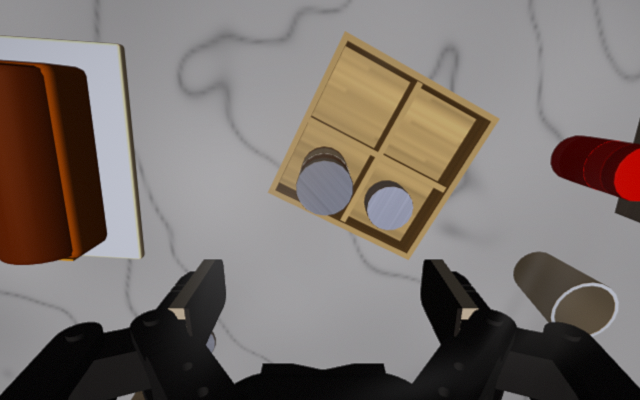

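The first jar stands upright in the left cell at (325,186), measured at (587,256) with its top at z 0.095, which is right. Next is the second jar.

```bash
python3 -m inch '[[[0,0,0,0.03,0.2,0,1],[0,0,0,0.06,0.4,0,1],[0,0,0,0.09,0.6,0,1],[0,0,0,0.11,0.8,-0.02,1],[0,0,0,0.13,1,-0.02,1]]]' && python3 -m inch '[[[0,0,0,0.03,0.2,0,1],[0,0,0,0.06,0.4,0,1],[0,0,0,0.09,0.6,0,1],[0,0,0,0.11,0.8,0,1],[0,0,0,0.13,1,0,1]]]' && python3 -m inch '[[[0,0,0,0.02,0.2,0,1],[0,0,0,0.06,0.4,0,1],[0,0,0,0.08,0.6,0,1],[0,0,0,0.08,0.63,0,1],[0,0,0,0.08,0.63,0,1],[0,0,0,0.08,0.63,0,1]]]';python3 -c "
from h import *
go(.6125,-.272,.233)"
```

```text
t: 10.0
tool_pos: [0.596, 0.054, 0.309]
tool_rot: [-3.139, 0.119, 0.005]
contact_force: [0.4, 0.5, 0.3]
opening: 1.004
grip_force: 0.0
t: 10.5
tool_pos: [0.6066, -0.1473, 0.3084]
tool_rot: [-3.138, 0.119, 0.006]
contact_force: [0.5, 0.6, 0.2]
opening: 1.002
grip_force: 0.0
t: 11.1
tool_pos: [0.6136, -0.2717, 0.3094]
tool_rot: [-3.137, 0.119, 0.004]
contact_force: [0.1, -0.8, -0.1]
opening: 1.003
grip_force: 0.0
t 11.1 turn [-0.001  0.001  0.001] shift [-0.004  0.003  0.382] open 1.003 grip 0.0 F [ 0.1 -0.8 -0.1] pos [ 0.6136 -0.2717  0.3094]
```

```bash
python3 -m inch '[[[0,0,0,-0.004,0.003,0.1,1],[0,0,0,-0.004,0.003,0.2,1],[0,0,0,-0.004,0.003,0.3,1],[0,0,0,-0.004,0.003,0.38,1],[0,0,0,-0.004,0.003,0.38,1],[0,0,0,-0.004,0.003,0.38,0.3],[0,0,0,-0.004,0.003,0.38,0.3],[0,0,0,-0.004,0.003,0.38,0.3],[0,0,0,-0.004,0.003,0.38,0.3],[0,0,0,-0.004,0.003,0.38,0.3],[0,0,0,-0.004,0.003,0.38,0.3],[0,0,0,-0.004,0.003,0.38,0.3]]]' 35 && python3 -m inch '[[[0,0,0,0,0,-0.05,0.3],[0,0,0,0,0,-0.15,0.3],[0,0,0,0,0,-0.3,0.3],[0,0,0,0,0,-0.45,0.3],[0,0,0,0,0,-0.5,0.3],[0,0,0,0,0,-0.5,0.3],[0,0,0,0,0,-0.5,0.3]]]'; python3 -c "
from h import *
go(.6128,.1425,.33)"
```

```text
t: 12.3
tool_pos: [0.6136, -0.2733, 0.2365]
tool_rot: [3.139, -0.119, 0.004]
contact_force: [0.6, 1.1, 6.7]
opening: 0.576
grip_force: 36.8
t: 13.0
tool_pos: [0.6126, -0.2731, 0.3332]
tool_rot: [-3.138, 0.119, 0.004]
contact_force: [0.1, 0.5, -3.9]
opening: 0.579
grip_force: 37.2
t 13.0 turn [-0.001  0.001  0.   ] shift [-0.156 -2.072  0.019] open 0.579 grip 37.2 F [ 0.1  0.5 -3.9] pos [ 0.6126 -0.2731  0.3332]
```

```bash
python3 -m inch '[[[0,0,0,0,-0.06,0,0.3],[0,0,0,-0.02,-0.2,0,0.3],[0,0,0,-0.03,-0.36,0,0.3],[0,0,0,-0.04,-0.52,0,0.3],[0,0,0,-0.05,-0.68,0,0.3],[0,0,0,-0.06,-0.84,0,0.3],[0,0,0,-0.08,-1,0,0.3]]]' && python3 -m inch '[[[0,0,0,-0.01,-0.16,0,0.3],[0,0,0,-0.03,-0.32,0,0.3],[0,0,0,-0.04,-0.48,0,0.3],[0,0,0,-0.05,-0.64,0,0.3],[0,0,0,-0.06,-0.8,0,0.3],[0,0,0,-0.07,-0.94,0,0.3],[0,0,0,-0.08,-1,0,0.3],[0,0,0,-0.08,-1,0,0.3],[0,0,0,-0.08,-1,0,0.3]]]'; python3 -c "
from h import *
go(.6128,.1425,.14)"
```

```text
t: 13.7
tool_pos: [0.6115, -0.0703, 0.3331]
tool_rot: [-3.138, 0.118, 0.005]
contact_force: [0.1, 0.8, -2.4]
opening: 0.58
grip_force: 37.1
t: 14.6
tool_pos: [0.6111, 0.1277, 0.3341]
tool_rot: [3.138, -0.118, -0.002]
contact_force: [-0.1, 0.0, -2.2]
opening: 0.574
grip_force: 37.3
t 14.6 turn [0.    0.001 0.001] shift [ 0.004 -0.075  0.97 ] open 0.574 grip 37.3 F [-0.1  0.  -2.2] pos [0.6111 0.1277 0.3341]
```

```bash
python3 -m inch '[[[0,0,0,0.004,-0.075,0,0.3],[0,0,0,0.004,-0.075,0.06,0.3],[0,0,0,0.004,-0.075,0.2,0.3],[0,0,0,0.004,-0.075,0.35,0.3],[0,0,0,0.004,-0.075,0.5,0.3],[0,0,0,0.004,-0.075,0.65,0.3],[0,0,0,0.004,-0.075,0.8,0.3],[0,0,0,0.004,-0.075,0.9,0.3],[0,0,0,0.004,-0.075,0.95,0.3],[0,0,0,0.004,-0.075,0.97,0.3],[0,0,0,0.004,-0.075,0.97,0.3],[0,0,0,0.004,-0.075,0.97,0.3]]]'; python3 -m inch '[[[0,0,0,0,0,0.01,0.3],[0,0,0,0,0,0.02,0.3],[0,0,0,0,0,0.03,0.3],[0,0,0,0,0,0.04,0.3],[0,0,0,0,0,0.04,0.3],[0,0,0,0,0,0.04,0.3]]]'; python3 -c "
from h import *
go(.6128,.1425,.1305)"
```

```text
t: 15.8
tool_pos: [0.6142, 0.1428, 0.1421]
tool_rot: [-3.139, 0.119, -0.004]
contact_force: [-0.3, -0.2, -2.5]
opening: 0.575
grip_force: 37.5
t: 16.4
tool_pos: [0.6133, 0.1429, 0.1328]
tool_rot: [-3.139, 0.119, 0.0]
contact_force: [-0.5, 1.0, -2.8]
opening: 0.575
grip_force: 37.5
t 16.4 turn [0. 0. 0.] shift [-0.002  0.002  0.012] open 0.575 grip 37.5 F [-0.5  1.  -2.8] pos [0.6133 0.1429 0.1328]
```

```bash
python3 -m inch '[[[0,0,0,0,0,0.006,0.3],[0,0,0,0,0,0.012,0.3],[0,0,0,0,0,0.016,0.3],[0,0,0,0,0,0.016,0.3]]]'
```

```text
t: 16.8
tool_pos: [0.6135, 0.1429, 0.1306]
tool_rot: [-3.139, 0.119, -0.001]
contact_force: [-2.2, -0.4, 4.1]
opening: 0.577
grip_force: 38.0
```

Contact with the floor is felt, so I release the jar and rise.

```bash
python3 -m inch '[[[0,0,0,0,0,0,0.65],[0,0,0,0,0,0,0.8],[0,0,0,0,0,0,1],[0,0,0,0,0,0,1],[0,0,0,0,0,0,1],[0,0,0,0,0,-0.1,1],[0,0,0,0,0,-0.3,1],[0,0,0,0,0,-0.5,1],[0,0,0,0,0,-0.7,1],[0,0,0,0,0,-0.9,1],[0,0,0,0,0,-0.9,1],[0,0,0,0,0,-0.9,1]]]'; python3 -c "
from h import *
for nm in ('wrist','side'):
  im,d,c=cam(nm);W=cloud(d,c);cv2.imwrite(f'pics/{nm}3.png',im)
  m=(W[...,2]>.085)&(W[...,2]<.105)&(W[...,1]>.05)&(W[...,1]<.4)
  n,lab,st,ce=cv2.connectedComponentsWithStats(m.astype(np.uint8))
  for i in range(1,n):
    if st[i,4]>100:
        p=W[lab==i]; r=cv2.minAreaRect((p[:,:2]*1000).astype(np.float32)); print(np.round(r[0]),np.round(r[1]),r[2],st[i,4],np.median(p[:,2]),ce[i])
go(.5085,-.2035,.32)"
```

```text
t: 18.0
tool_pos: [0.6137, 0.1429, 0.311]
tool_rot: [-3.139, 0.119, -0.004]
contact_force: [-0.3, -0.5, -0.5]
opening: 0.997
grip_force: 0.0
[614. 143.] [50. 49.] 73.74766540527344 2498 0.09539846367701005 [322.84627702 185.86869496]
[587. 256.] [49. 50.] 8.76159954071045 2400 0.09536731897569523 [202.60958333 223.13958333]
[1417.  131.] [161.  11.] 89.65946960449219 442 0.09507044154057409 [ 25.0361991  161.09954751]
[921. 225.] [350.   6.] 89.82050323486328 1040 0.09508433580017545 [137.3125     241.23076923]
[611. 146.] [49. 49.] 71.38380432128906 405 0.0956169112475932 [292.74814815 243.44938272]
[585. 259.] [49. 50.] 76.25870513916016 553 0.09571928392501383 [281.00361664 290.23146474]
[13. 62.] [12. 66.] 77.73501586914062 357 0.09482635739815892 [617.94117647 298.14845938]
t 18.1 turn [0.    0.001 0.   ] shift [-0.389  1.766 -0.057] open 1.009 grip 0.0 F [-0.6 -0.7 -0.4] pos [0.6127 0.1429 0.3082]
```

View pics/wrist3.png

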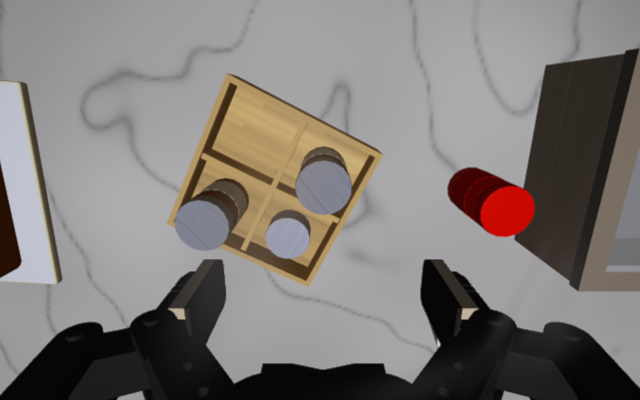

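Both jars stand upright in their own cells, at (323,186) and (203,223), with the tin untouched at (288,233). Next, the knob.

```bash
python3 -m inch '[[[0,0,0,-0.05,0.2,0,1],[0,0,0,-0.1,0.4,0,0.8],[0,0,0,-0.15,0.6,0,0.7],[0,0,0,-0.2,0.8,-0.02,0.7],[0,0,0,-0.25,1,-0.02,0.7]]]' && python3 -m inch '[[[0,0,0,-0.05,0.2,0,0.7],[0,0,0,-0.1,0.4,0,0.7],[0,0,0,-0.14,0.6,0,0.7],[0,0,0,-0.14,0.75,0,0.7],[0,0,0,-0.14,0.77,0,0.7],[0,0,0,-0.14,0.77,0,0.7],[0,0,0,-0.14,0.77,0,0.7],[0,0,0,-0.14,0.77,0,0.7]]]';python3 -c "
from h import *
im,d,c=cam('wrist');W=cloud(d,c)
for n,a in (('knob',(.145,.165)),('lid',(.106,.118))):
  m=(W[...,2]>a[0])&(W[...,2]<a[1])&(W[...,1]<-.05)&(W[...,1]>-.36)
  if n=='knob': m&=(abs(W[...,0]-.508)<.05)&(abs(W[...,1]+.204)<.04)
  p=W[m]; r=cv2.minAreaRect((p[:,:2]*1000).astype(np.float32)); print(n,np.round(r[0],1),np.round(r[1],1),r[2],len(p),np.median(p[:,2]))
go(.5085,-.2035,.192)"
```

```text
t: 18.6
tool_pos: [0.5472, -0.0539, 0.3121]
tool_rot: [-3.139, 0.118, 0.005]
contact_force: [0.4, -0.7, -0.2]
opening: 0.697
grip_force: 0.0
t: 19.4
tool_pos: [0.5089, -0.2028, 0.3132]
tool_rot: [-3.138, 0.117, 0.001]
contact_force: [-0.3, 0.0, 0.1]
opening: 0.697
grip_force: 0.0
knob [ 509.6 -204.9] [23.6 17.2] 85.47557067871094 776 0.15112539974533162
lid [ 572.  -209.9] [245.5 156.7] 85.816162109375 64418 0.11145196717062056
t 19.45 turn [-0.     0.     0.001] shift [-0.002  0.004  0.607] open 0.696 grip 0.0 F [-0.  -0.3 -0.7] pos [ 0.509  -0.2028  0.3134]
```

```bash
python3 -m inch '[[[0,0,0,0,0.006,0.12,0.7],[0,0,0,0,0.006,0.28,0.7],[0,0,0,0,0.006,0.44,0.7],[0,0,0,0,0.006,0.54,0.7],[0,0,0,0,0.006,0.59,0.7],[0,0,0,0,0.006,0.6,0.7],[0,0,0,0,0.006,0.6,0.7]]]' && python3 -m inch '[[[0,0,0,0,0,0,0.4],[0,0,0,0,0,0,0.2],[0,0,0,0,0,0,0.1],[0,0,0,0,0,0,0.1],[0,0,0,0,0,0,0.1],[0,0,0,0,0,0,0.1],[0,0,0,0,0,0,0.1],[0,0,0,0,0,0,0.1]]]' 55; python3 -c "
from h import *
go(.5092,-.2043,.192)"
```

```text
t: 20.15
tool_pos: [0.5092, -0.2052, 0.1944]
tool_rot: [3.139, -0.118, 0.001]
contact_force: [-1.1, -0.1, -0.1]
opening: 0.7
grip_force: 0.0
t: 20.95
tool_pos: [0.5093, -0.2049, 0.195]
tool_rot: [-3.139, 0.119, -0.003]
contact_force: [-0.9, 3.4, 5.7]
opening: 0.269
grip_force: 54.4
t 20.95 turn [-0.    -0.001  0.   ] shift [-0.    -0.003  0.015] open 0.269 grip 54.4 F [-0.9  3.4  5.7] pos [ 0.5093 -0.2049  0.195 ]
```

```bash
python3 -m inch '[[[0,0,0,0.001,0,-0.005,0.1],[0,0,0,0.002,0,-0.01,0.1],[0,0,0,0.003,0,-0.015,0.1],[0,0,0,0.004,0,-0.02,0.1],[0,0,0,0.005,0,-0.025,0.1],[0,0,0,0.006,0,-0.03,0.1],[0,0,0,0.007,0,-0.035,0.1],[0,0,0,0.008,0,-0.04,0.1],[0,0,0,0.01,0,-0.045,0.1],[0,0,0,0.011,0,-0.05,0.1]]]'; python3 -c "
from h import *
go(.5092,-.2043,.192)"
```

```text
t: 21.95
tool_pos: [0.5107, -0.205, 0.2005]
tool_rot: [-3.137, 0.119, 0.005]
contact_force: [9.0, -0.6, -17.0]
opening: 0.274
grip_force: 56.4
t 21.95 turn [-0.001  0.001  0.   ] shift [-0.007 -0.003  0.042] open 0.274 grip 56.4 F [  9.   -0.6 -17. ] pos [ 0.5107 -0.205   0.2005]
```

```bash
python3 -m inch '[[[0,0,0,0.002,0,-0.01,0.1],[0,0,0,0.004,0,-0.02,0.1],[0,0,0,0.006,0,-0.03,0.1],[0,0,0,0.008,0,-0.04,0.1],[0,0,0,0.01,0,-0.05,0.1],[0,0,0,0.013,0,-0.06,0.1],[0,0,0,0.013,0,-0.06,0.1]]]'; python3 -c "
from h import *
go(.5092,-.2043,.192)
im,d,c=cam('side');cv2.imwrite('pics/s4.png',cv2.resize(im[80:260,240:480],(720,540)))
W=cloud(d,c);m=(W[...,2]>.1)&(W[...,2]<.2)&(W[...,0]>.49)&(W[...,0]<.7)&(W[...,1]<-.1)&(W[...,1]>-.31);p=W[m]
y=R.from_euler('z',4.4,degrees=True).apply(p-[.5955,-.2105,0]);y=y[(abs(y[:,1])>.06)&(abs(y[:,1])<.118)&(abs(y[:,0])<.1)]
print(len(y),np.polyfit(y[:,0],y[:,2],1))"
```

```text
t: 22.65
tool_pos: [0.5143, -0.2053, 0.2149]
tool_rot: [-3.138, 0.119, -0.002]
contact_force: [8.2, 2.8, -7.7]
opening: 0.27
grip_force: 57.1
t 22.65 turn [-0.001 -0.     0.   ] shift [-0.026 -0.003  0.115] open 0.27 grip 57.1 F [ 8.2  2.8 -7.7] pos [ 0.5143 -0.2053  0.2149]
1256 [-0.10075947  0.12187554]
```

View pics/s4.png

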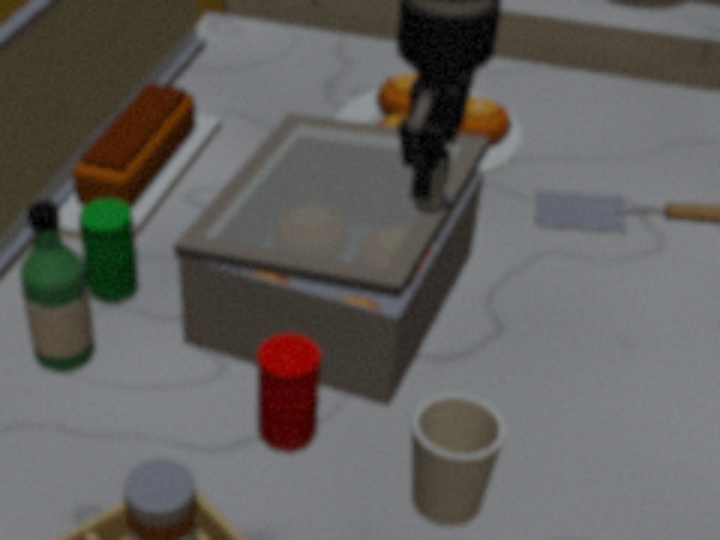

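The seal is broken: the lid stands about 0.10 rad open, with a gap under its rim near (330,290) and the fingers on the knob at (430,190). I raise it to about 0.21 rad.

```bash
python3 -m inch '[[[0,0,0,0.006,0,-0.015,0.1],[0,0,0,0.012,0,-0.03,0.1],[0,0,0,0.018,0,-0.045,0.1],[0,0,0,0.024,0,-0.06,0.1],[0,0,0,0.03,0,-0.075,0.1],[0,0,0,0.036,0,-0.09,0.1],[0,0,0,0.042,0,-0.1,0.1],[0,0,0,0.042,0,-0.1,0.1],[0,0,0,0.042,0,-0.1,0.1],[0,0,0,0.042,0,-0.1,0.1],[0,0,0,0.042,0,-0.1,0.1],[0,0,0,0.042,0,-0.1,0.1]]]'; python3 -c "
from h import *
go(.5092,-.2043,.192)
im,d,c=cam('side')
W=cloud(d,c);m=(W[...,2]>.1)&(W[...,2]<.2)&(W[...,0]>.49)&(W[...,0]<.7)&(W[...,1]<-.1)&(W[...,1]>-.31);p=W[m]
y=R.from_euler('z',4.4,degrees=True).apply(p-[.5955,-.2105,0]);y=y[(abs(y[:,1])>.06)&(abs(y[:,1])<.118)&(abs(y[:,0])<.1)]
print(len(y),np.polyfit(y[:,0],y[:,2],1))
m=(W[...,2]>.085)&(W[...,2]<.105)&(W[...,1]>.05)&(W[...,1]<.4)&(W[...,0]<.7)
n,lab,st,ce=cv2.connectedComponentsWithStats(m.astype(np.uint8))
print([(W[lab==i].mean(0).round(3),st[i,4]) for i in range(1,n) if st[i,4]>100])"
```

```text
t: 23.9
tool_pos: [0.5219, -0.2059, 0.2344]
tool_rot: [-3.138, 0.119, 0.002]
contact_force: [5.3, 3.0, -7.5]
opening: 0.269
grip_force: 56.4
t 23.9 turn [-0.001  0.001  0.001] shift [-0.064 -0.003  0.212] open 0.269 grip 56.4 F [ 5.3  3.  -7.5] pos [ 0.5219 -0.2059  0.2344]
1214 [-0.20258745  0.1327696 ]
[(array([0.61 , 0.149, 0.095]), np.int32(410)), (array([0.583, 0.261, 0.095]), np.int32(561))]
```

The lid is held still at about 0.2 rad, the grip is firm and both jars are in place. I hand it in.

```bash
python3 -c "
from rig import bot
print(bot.close_job())"
```

```text
the job is handed in; nothing more can be done
None
```

Both jars stand upright in their own empty crate cells, and I handed the job in with the lid held by its knob at about 0.2 rad (about 4 cm up); the hand-in gave no verdict.

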